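# Push a plywood panel into register on the screen-printing bed

### The arm

A 6-joint arm with a two-finger parallel gripper is mounted at the origin on the work surface. World frame = base frame: x ahead of the robot, y to its left, z up, the work surface at z = 0. Lengths are in m, angles in rad, forces in N, time in s.
With the tool pointing down it reaches from about 0.35 to 0.85 m from the base axis. Payload 8.1 kg.
Tool frame: the origin (TCP) lies between the finger pads; the fingertips stand 11 mm ahead of it and the grasp point (between the pads) lies 8 mm behind it (ctrl.tips_ahead is the distance from the TCP to the fingertips, in m); z points along the fingers, y is the direction in which the jaws open and shut (so a half turn about z gives the same grasp; the last joint's range is limited). The gripper opens to 85 mm and grips with 20 to 120 N. Pads are 22 mm wide; open, the fingers measure 114 mm over their backs; the gripper's body (76 mm by 85 mm) begins 54 mm behind the grasp point. The pads swing forward as they close: fully open they stand 13 mm farther back than shut.
Start: joints at [-1.324, 0.13, 1.488, -0, 1.523, -0.085], TCP at [0.195, -0.567, 0.242] pointing down, gripper open.
Joint ranges: [-2.96, 2.96], [-0.89, 2.26], [0.02, 2.5], [-1.34, 4.48], [0, 2.73], [-2.66, 2.66]. Speed limits (rad/s): [2.39, 2.39, 2.79, 3.14, 3.14, 3.14].

### API

Orientations are given as a unit quaternion [w, x, y, z].
In Python, from station import status, snapshot, calibration, ctrl gives the robot as it stands.
- The arm moves only by the shell command python3 -m inch 'ROWS' [FORCE]. ROWS is JSON, a list of rows, each a list of 7 numbers: the turn, a rotation vector about the tool's x, y, z in rad, then the shift along the tool's x, y, z in units of 40 mm (1.0 is 40 mm), then the closure in counts, from 0 (fully open) to 255 (shut). A call has 1 to 20 rows; each row is the pose to reach, as a shift and turn from the pose commanded when the call began, along the tool's axes at that moment; what a row does not reach only later rows make up. A row lasts 1/12 s, in which the tool goes at most 41.7 mm and 7.16 degrees, less where a joint would pass 70% of its speed; a pose out of reach is approached as far as the arm can. A call with a gripper value outside its range is refused whole. The fingers move at their own pace and stop on an object; FORCE is the grip in N (left out, the last holds). Time passes only in rows, so rows that repeat a pose let the fingers close. It gives the time, the measured TCP pose, the force and the opening at its end, in the units of the state.
- status.state(): the state, without advancing time (a new reading comes with each control period).
- snapshot(name): name is "scene" or "top"; returns the picture (400x640x3 uint8, red, green, blue); there is no depth.
- calibration(name): a dict with "fx", "fy", "cx", "cy" (pixels), "extrinsics" (4x4, takes a point from world to camera coordinates). Camera axes: x right, y down, z forward; pixel columns grow to the right and rows downward; lengths in m; the calibration is good to about 2 mm. A picture is of the moment at which its call begins. calibration takes no time and is no camera call.
- ctrl.finish_job(): hands the job in, once; it reports no verdict.
The state is a dict: "time": time; "joints": joint angles; "joint_velocities": joint speeds; "effort": joint torques, N m; "tool_pos": TCP position; "tool_rot": TCP orientation; "wrist_force": force on the tool from outside, world axes, zero at the start; "ft_torque": the same for the moment, N m; "opening": finger opening in m.
Only numpy, scipy, OpenCV 4.12 (cv2) and the standard library are available. Lean on these libraries where they do the work, as an engineer would, in place of code of your own. Each camera call takes 0.05 s, during which the arm holds its last target.

### The job

A plywood panel lies askew on the bed of the screen-printing table. With the fingertips, push it flat along the bed into register for the next colour: its back long edge snug against both red stops at the back and its right-hand short edge (right as the robot sees it) snug against the single red stop at the side, and leave it there. Never pick up or tip the panel, and leave the ink jar, the tape roll and the squeegee where they are.

Things in the scene. Friction and masses are not known exactly. Their poses are not given: they have to be found in the camera images.
- panel: Loose plywood panel with ochre dots, 120 (x) x 190 (y) x 12 mm thick, about 0.2 kg, flat on the grey bed. Origin: centre of its underside; z up. It starts 30 to 65 mm short of register in x and 45 to 95 mm to the left (+y), turned up to 15 degrees; its +x long edge already faces the two back stops, its -y short edge the side stop.
- register: Three red metal stops fixed on the bed, 8 mm high, faces 30 mm wide. Origin: on the bed (z = 0), where the panel's origin lies in register, with x and y as the panel's then. Back stops: faces at x = +60 mm, centred at y = +60 and -60 mm. Side stop: face at y = -95 mm, centred at x = 0. Stops and their feet reach 32 mm behind the face (tape to 42 mm). The other two sides are open.
- back_stop_left (a point): Middle of the top edge of the left back stop's contact face, 8 mm above the bed.
- back_stop_right (a point): Middle of the top edge of the right back stop's contact face, 8 mm above the bed.
- side_stop (a point): Middle of the top edge of the side stop's contact face, 8 mm above the bed.
- ink_jar: Jar of ochre ink with a white lid, 66 mm across, 86 mm high, standing to the right of the side stop; leave alone. Origin: centre of its underside.
- tape_roll: Blue roll of tape lying flat, 92 mm across, 25 mm high, to the right of the side stop; leave alone. Origin: centre of its underside.
- squeegee: Wooden printing squeegee with a green blade lying flat behind the back stops, 115 (its x) x 200 (its y) x 26 mm high; leave alone. Origin: under its middle, on the bed.
Not all that is in view belongs to the job. Several things look just like the panel: the one meant starts farthest to the robot's right.

How it is judged:
By the outcome, as a careful person would: the job done as asked, in the order asked, and still so for the second after the job is handed in, with the robot touching nothing.
It also fails if it takes over 45 s, if anything falls off the work surface, if the arm or the gripper's body presses on something with over 40 N, if the wrist force passes 120 N, or if a joint passes its speed limit or range.

## Working session

There is one attempt and no reset: what is moved stays moved. The work goes in short steps, Python scripts to look and compute and a shell command to move; the robot and the scene stay as the last step left them, time stands still between calls to the robot, and variables do not carry over. Pictures are saved under pics/ and viewed, and the job is handed in when it is done.

```bash
mkdir -p pics; ls; python3 - <<'E'
from station import status, snapshot, calibration, ctrl
import cv2
for n in ("scene","top"):
    cv2.imwrite(f"pics/{n}0.png",snapshot(n)[:,:,::-1])
    print(n,calibration(n))
s=status.state();print(s, ctrl.tips_ahead)
E
```

```text
pics
scene {'fx': 375.8810088819634, 'fy': 375.8810088819634, 'cx': 320.802981876954, 'cy': 199.23521006917602, 'extrinsics': array([[-0.59620526,  0.80282315, -0.00377915,  0.38361903],
       [ 0.46671824,  0.3427639 , -0.81528338, -0.21337634],
       [-0.65323302, -0.48784003, -0.57904985,  1.16257414],
       [ 0.        ,  0.        ,  0.        ,  1.        ]])}
top {'fx': 453.4574144644289, 'fy': 453.4574144644289, 'cx': 312.8274263413525, 'cy': 196.44688027398556, 'extrinsics': array([[-0.02916101, -0.99920521, -0.0271769 ,  0.01295162],
       [-0.98692456,  0.03309314, -0.157749  ,  0.58262396],
       [ 0.15852299,  0.02222143, -0.9871052 ,  1.00441758],
       [ 0.        ,  0.        ,  0.        ,  1.        ]])}
{'time': 0.1, 'joints': array([-1.32438912e+00,  1.31111332e-01,  1.48917594e+00, -6.86438425e-06,
        1.52302704e+00, -8.54040697e-02]), 'joint_velocities': array([ 0.00080021,  0.00014488, -0.00258395,  0.00026497,  0.00016354,
       -0.00063913]), 'effort': array([ 8.91588934e-04, -5.70951533e+01, -5.01941442e+01, -2.44223311e-04,
        8.21472524e-03, -3.87219370e-05]), 'tool_pos': array([ 0.19535034, -0.56679033,  0.24133094]), 'tool_rot': array([-8.57764140e-04,  9.86268805e-01,  1.65145705e-01, -7.26401812e-05]), 'wrist_force': array([-0.27377823, -0.04394775, -0.39603992]), 'ft_torque': array([ 0.00187266,  0.05046672, -0.01538052]), 'opening': 0.08547497730275694} 0.011
```

View pics/top0.png

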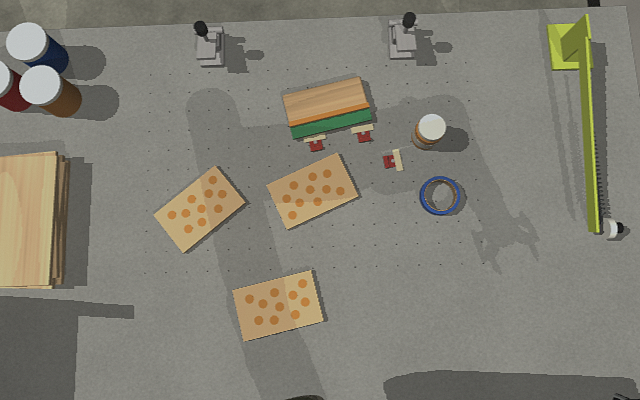

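View pics/scene0.png

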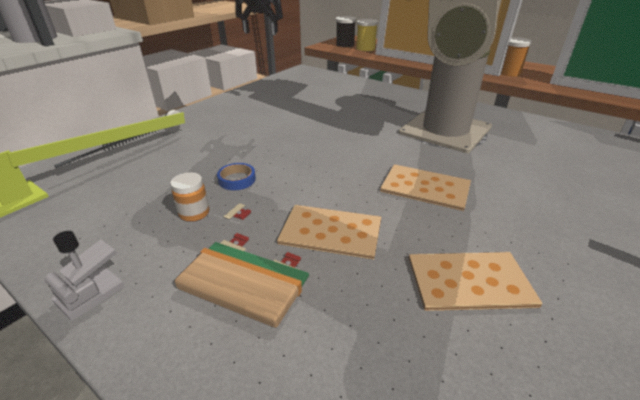

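Three look-alike panels in the top view are at about (200,209), (313,191) and (279,305). The one at (313,191) is farthest right and faces the red stops at (316,143), (364,136) and (390,161), so it fits. Next I'll confirm it in a crop and measure.

```bash
cat > h.py <<'E'
import numpy as np, cv2
from station import status, snapshot, calibration, ctrl
def ray(n,uv,z):
    c=calibration(n);E=c['extrinsics'];R,t=E[:3,:3],E[:3,3]
    uv=np.atleast_2d(uv).astype(float)
    d=np.c_[(uv[:,0]-c['cx'])/c['fx'],(uv[:,1]-c['cy'])/c['fy'],np.ones(len(uv))]@R
    o=-R.T@t
    return (o+d*((z-o[2])/d[:,2])[:,None])
def proj(n,P):
    c=calibration(n);E=c['extrinsics'];q=np.atleast_2d(P)@E[:3,:3].T+E[:3,3]
    return np.c_[q[:,0]/q[:,2]*c['fx']+c['cx'],q[:,1]/q[:,2]*c['fy']+c['cy']]
def redmask(im):
    h=cv2.cvtColor(im,cv2.COLOR_RGB2HSV)
    return (((h[...,0]<6)|(h[...,0]>172))&(h[...,1]>130)&(h[...,2]>60)).astype(np.uint8)*255
def panelmask(im):
    h=cv2.cvtColor(im,cv2.COLOR_RGB2HSV)
    return ((h[...,0]>7)&(h[...,0]<24)&(h[...,1]>70)&(h[...,2]>90)).astype(np.uint8)*255
E
python3 - <<'E'
from h import *
for n in ("top","scene"):
    im=cv2.imread(f"pics/{n}0.png")[:,:,::-1].copy()
    for nm,m in (("red",redmask(im)),("panel",panelmask(im))):
        cs,_=cv2.findContours(m,cv2.RETR_EXTERNAL,cv2.CHAIN_APPROX_NONE)
        for c in cs:
            a=cv2.contourArea(c)
            if a<25: continue
            b=cv2.boundingRect(c)
            r=cv2.minAreaRect(c)
            z=.008 if nm=="red" else .012
            print(n,nm,a,b,np.round(ray(n,cv2.boxPoints(r),z)[:,:2],4).tolist())
    x,y,w,h=(255,60,220,190) if n=="top" else (170,150,230,180)
    cv2.imwrite(f"pics/crop_{n}.png",cv2.resize(im[y:y+h,x:x+w,::-1],None,fx=3.4 if n=="top" else 3.3,fy=3.1,interpolation=cv2.INTER_CUBIC))
E
```

```text
top red 83.0 (383, 155, 12, 13) [[0.6825, -0.1772], [0.6864, -0.2002], [0.6571, -0.2042], [0.6532, -0.1813]]
top red 75.5 (309, 140, 14, 11) [[0.7255, 0.0012], [0.7315, -0.0261], [0.7075, -0.0311], [0.7016, -0.0038]]
top red 77.5 (357, 131, 14, 11) [[0.7437, -0.1172], [0.7485, -0.1456], [0.725, -0.149], [0.7202, -0.1206]]
top red 426.5 (0, 80, 31, 31) [[0.8637, 0.7924], [0.9154, 0.7448], [0.8624, 0.6919], [0.8114, 0.7394]]
top panel 4192.5 (232, 270, 92, 71) [[0.374, 0.1943], [0.416, 0.0056], [0.2992, -0.0212], [0.2583, 0.1642]]
top panel 273.0 (52, 220, 11, 64) [[0.4026, 0.6185], [0.5518, 0.6213], [0.55, 0.5975], [0.4009, 0.5953]]
top panel 37.0 (443, 180, 14, 30) [[0.6176, -0.3167], [0.6196, -0.344], [0.5494, -0.3455], [0.5474, -0.3185]]
top panel 3787.0 (154, 166, 92, 87) [[0.5559, 0.3824], [0.6757, 0.2319], [0.5801, 0.1573], [0.4634, 0.3066]]
top panel 180.5 (58, 155, 10, 62) [[0.7129, 0.6214], [0.7121, 0.5988], [0.5604, 0.5901], [0.5611, 0.6122]]
top panel 3764.0 (267, 153, 92, 77) [[0.6213, 0.108], [0.6972, -0.0692], [0.5851, -0.114], [0.5114, 0.0605]]
top panel 6663.5 (0, 151,
[... 2337 characters left out ...]
]]
scene panel 1366.0 (305, 25, 128, 46) [[-0.4813, -0.9386], [-1.314, -1.5457], [-1.1701, -0.5078], [-0.5087, -0.2629]]
scene panel 35.0 (241, 2, 6, 11) [[-1.4184, -2.3901], [-1.4433, -2.3546], [-1.0893, -1.9902], [-1.0674, -2.0212]]
scene panel 320.0 (274, 1, 27, 47) [[-1.6256, -2.195], [-1.7562, -2.0083], [-0.5028, -0.9866], [-0.4233, -1.0973]]
scene panel 401.0 (486, 0, 24, 65) [[-0.7636, -0.1146], [-2.9336, -0.6345], [-2.8454, -0.5412], [-0.7523, -0.0748]]
scene panel 2099.0 (384, 0, 51, 56) [[-2.2271, -1.4381], [-2.4777, -1.0796], [-0.7619, -0.3579], [-0.6201, -0.5548]]
scene panel 2726.0 (114, 0, 127, 37) [[-0.7144, -3.2166], [-2.0604, -3.1419], [-0.7377, -1.6802], [-0.0282, -1.9323]]
```

View pics/crop_top.png

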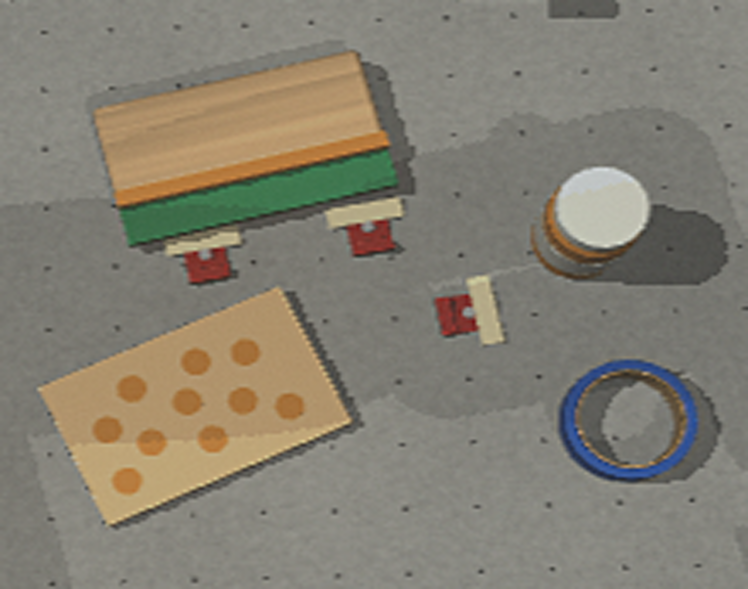

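View pics/crop_scene.png

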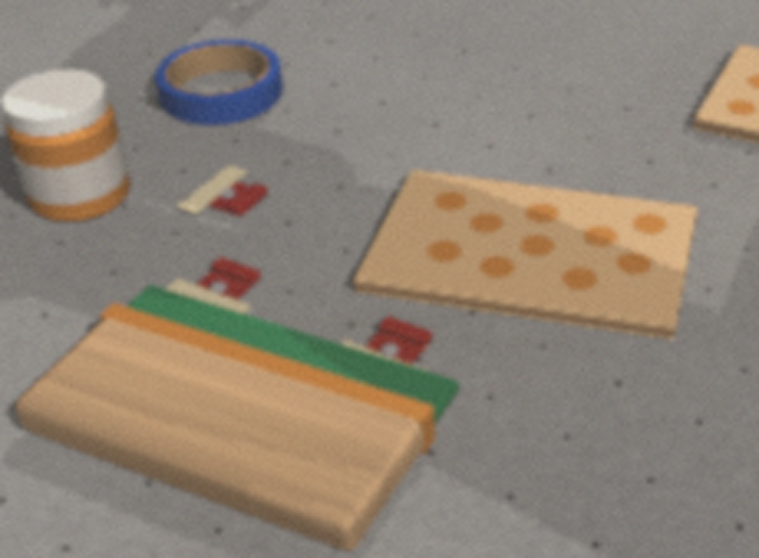

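The crop confirms it: the right-most panel sits askew in front of the three red stops. In the full top picture its corners are near (358,196), (339,153), (267,185) and (289,230). Next I'll fix the register frame and write a move planner that prints the numbers for me to type.

```bash
cat >> h.py <<'E'
RO=np.array([.6554,-.0862]);RY=np.deg2rad(8.8)
RR=np.array([[np.cos(RY),-np.sin(RY)],[np.sin(RY),np.cos(RY)]])
def r2w(p): return RO+RR@np.asarray(p)
def w2r(p): return (np.asarray(p)-RO)@RR
from scipy.spatial.transform import Rotation as Ro
def plan(x,y,z,yawdeg,reg=True):
    """reg coords mm, z mm, tool-x yaw relative to register"""
    s=status.state();q=s['tool_rot'];R=Ro.from_quat([q[1],q[2],q[3],q[0]])
    p=np.r_[r2w([x/1e3,y/1e3]),z/1e3]
    a=np.deg2rad(yawdeg)+RY
    T=Ro.from_matrix(np.array([[np.cos(a),np.sin(a),0],[np.sin(a),-np.cos(a),0],[0,0,-1]]))
    print("turn",np.round((R.inv()*T).as_rotvec(),3),"shift",np.round(R.inv().apply(p-s['tool_pos'])/.04,3))
def where():
    s=status.state();print("t",s['time'],"reg mm",np.round(w2r(s['tool_pos'][:2])*1e3,1),"z",round(s['tool_pos'][2]*1e3,1),"F reg",np.round(np.r_[s['wrist_force'][:2]@RR,s['wrist_force'][2]],1),"open",round(s['opening'],4))
    q=s['tool_rot'];R=Ro.from_quat([q[1],q[2],q[3],q[0]]).as_matrix();print("yaw rel",np.rad2deg(np.arctan2(R[1,0],R[0,0])-RY),"tilt",np.round(R[:2,2],4), "q",np.round(s['joints'],2))
E
python3 - <<'E'
from h import *
where(); plan(-145,80,60,0); plan(-145,80,241,0)
E
```

```text
t 0.1 reg mm [-528.2 -404.6] z 241.3 F reg [-0.3 -0.  -0.4] open 0.0855
yaw rel 10.21139793467105 tilt [-0.0004  0.0017] q [-1.32  0.13  1.49 -0.    1.52 -0.09]
turn [-0.002  0.     0.178] shift [ 11.574 -10.216   4.552]
turn [-0.002  0.     0.178] shift [ 11.575 -10.224   0.027]
```

```bash
python3 -m inch '[[0,0,0.18,11.57,-10.22,0.5,80],[0,0,0.18,11.57,-10.22,0.5,80],[0,0,0.18,11.57,-10.22,0.5,80],[0,0,0.18,11.57,-10.22,0.5,80],[0,0,0.18,11.57,-10.22,0.5,80],[0,0,0.18,11.57,-10.22,0.5,80],[0,0,0.18,11.57,-10.22,0.5,80],[0,0,0.18,11.57,-10.22,0.5,80],[0,0,0.18,11.57,-10.22,0.5,80],[0,0,0.18,11.57,-10.22,0.5,80],[0,0,0.18,11.57,-10.22,0.5,80],[0,0,0.18,11.57,-10.22,0.5,80],[0,0,0.18,11.57,-10.22,0.5,80],[0,0,0.18,11.57,-10.22,0.5,80],[0,0,0.18,11.57,-10.22,0.5,80],[0,0,0.18,11.57,-10.22,0.5,80],[0,0,0.18,11.57,-10.22,0.5,80],[0,0,0.18,11.57,-10.22,4.5,80],[0,0,0.18,11.57,-10.22,4.5,80],[0,0,0.18,11.57,-10.22,4.5,80]]' 30
python3 - <<'E'
from h import *
where(); plan(-145,80,25,0)
E
```

```text
time: 1.77
tool_pos: [0.5001, -0.0312, 0.0967]
tool_rot: [0.001, 0.997, 0.075, 0.001]
wrist_force: [1.0, -0.7, -0.7]
opening: 0.0589
t 1.7667 reg mm [-145.1   78.1] z 96.7 F reg [ 0.9 -0.9 -0.7] open 0.0589
yaw rel -0.1552403856606573 tilt [ 0.0024 -0.0009] q [-0.16 -0.02  1.92 -0.    1.24  1.26]
turn [ 0.001 -0.002 -0.003] shift [-0.003 -0.05   1.793]
```

```bash
python3 -m inch '[[0,0,0,0,0,0.8,80],[0,0,0,0,0,1.4,80],[0,0,0,0,0,1.75,80],[0,0,0,0,0,1.75,80],[0,0,0,0,0,1.75,80]]'
python3 - <<'E'
from h import *
where(); 
im=snapshot("scene");cv2.imwrite("pics/s1.png",cv2.resize(im[120:290,220:500,::-1],None,fx=2.8,fy=2.8,interpolation=cv2.INTER_CUBIC))
E
```

```text
time: 2.18
tool_pos: [0.4987, -0.0309, 0.0267]
tool_rot: [-0.0, 0.997, 0.075, -0.001]
wrist_force: [0.1, 0.5, 0.6]
opening: 0.0586
t 2.1833 reg mm [-146.4   78.6] z 26.7 F reg [0.2 0.5 0.6] open 0.0586
yaw rel -0.17869745401149392 tilt [-0.0024  0.0001] q [-0.16  0.09  1.95 -0.    1.1   1.26]
```

View pics/s1.png

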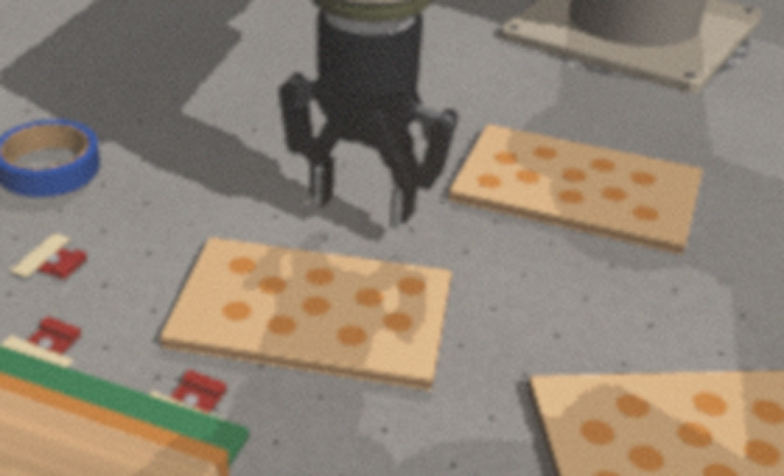

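The fingers stand clear in front of the panel, in the crop at (320,200) and (400,220). Next I'll lower them gently to find the bed by touch.

```bash
python3 -m inch '[[0,0,0,0,0,0.3,80],[0,0,0,0,0,0.35,80],[0,0,0,0,0,0.35,80],[0,0,0,0,0,0.35,80]]'
python3 -m inch '[[0,0,0,0,0,0.03,80],[0,0,0,0,0,0.06,80],[0,0,0,0,0,0.06,80]]'
python3 -m inch '[[0,0,0,0,0,0.03,80],[0,0,0,0,0,0.06,80],[0,0,0,0,0,0.06,80]]'
```

```text
time: 2.57
tool_pos: [0.5, -0.03, 0.0136]
tool_rot: [0.0, 0.997, 0.076, 0.0]
wrist_force: [0.3, 0.6, 0.0]
opening: 0.0589
time: 2.82
tool_pos: [0.4999, -0.03, 0.0109]
tool_rot: [0.0, 0.997, 0.076, 0.0]
wrist_force: [-0.4, -0.1, -0.0]
opening: 0.0583
time: 3.07
tool_pos: [0.4997, -0.03, 0.0082]
tool_rot: [-0.0, 0.997, 0.076, -0.0]
wrist_force: [-0.0, -0.6, -0.6]
opening: 0.0587
```

```bash
python3 -m inch '[[0,0,0,0,0,0.03,80],[0,0,0,0,0,0.06,80],[0,0,0,0,0,0.06,80]]'
python3 -m inch '[[0,0,0,0,0,0.03,80],[0,0,0,0,0,0.05,80],[0,0,0,0,0,0.05,80]]'
python3 - <<'E'
from h import *
where(); plan(-72-5,80,8,0)
E
```

```text
time: 3.32
tool_pos: [0.5, -0.03, 0.0063]
tool_rot: [0.0, 0.997, 0.076, 0.0]
wrist_force: [-1.1, -0.4, 3.0]
opening: 0.0585
time: 3.57
tool_pos: [0.5001, -0.0301, 0.0062]
tool_rot: [0.0, 0.997, 0.076, -0.0]
wrist_force: [-13.7, 1.1, 27.2]
opening: 0.0587
t 3.5667 reg mm [-144.9   79.2] z 6.2 F reg [-13.4   3.2  27.2] open 0.0587
yaw rel -0.09357859426615894 tilt [-0.0006 -0.0001] q [-0.16  0.12  1.96 -0.    1.06  1.26]
turn [-0.     0.001 -0.002] shift [ 1.697 -0.022 -0.047]
```

Bed contact comes at TCP z ≈ 6.3 mm. I'll lift to tips about 3 mm above the bed and make the first push toward the back stops.

```bash
python3 -m inch '[[0,0,0,0,0,-0.13,80],[0,0,0,0.1,0,-0.13,80],[0,0,0,0.2,0,-0.13,80],[0,0,0,0.3,0,-0.13,80],[0,0,0,0.4,0,-0.13,80],[0,0,0,0.5,0,-0.13,80],[0,0,0,0.6,0,-0.13,80],[0,0,0,0.7,0,-0.13,80],[0,0,0,0.8,0,-0.13,80],[0,0,0,0.9,0,-0.13,80],[0,0,0,1.0,0,-0.13,80],[0,0,0,1.05,0,-0.13,80],[0,0,0,1.1,0,-0.13,80]]'
cat >> h.py <<'E'
def look(tag):
    for n in ("top","scene"):
        im=snapshot(n)
        x,y,w,h=(230,60,250,190) if n=="top" else (170,150,250,180)
        cv2.imwrite(f"pics/{n}_{tag}.png",cv2.resize(im[y:y+h,x:x+w,::-1],None,fx=3.1,fy=3.1,interpolation=cv2.INTER_CUBIC))
        m=panelmask(im); cs,_=cv2.findContours(m,cv2.RETR_EXTERNAL,cv2.CHAIN_APPROX_NONE)
        for c in cs:
            if cv2.contourArea(c)<1500: continue
            M=c.reshape(-1,2).mean(0); 
            W=w2r(ray(n,M,.012)[0,:2])
            if abs(W[0])<.12 and -.1<W[1]<.19:
                r=cv2.minAreaRect(c) if n=="top" else None
                b=cv2.approxPolyDP(cv2.convexHull(c),7,True).reshape(-1,2) if r is None else cv2.boxPoints(r)
                print(n,"corners reg mm",np.round(np.array([w2r(q) for q in ray(n,b,.012)[:,:2]])*1e3,1).tolist())
E
python3 - <<'E'
from h import *
where(); look("a")
E
```

```text
time: 4.65
tool_pos: [0.5435, -0.0233, 0.0092]
tool_rot: [-0.0, 0.997, 0.076, -0.0]
wrist_force: [-1.8, 0.3, -0.7]
opening: 0.0588
t 4.65 reg mm [-101.    79.3] z 9.2 F reg [-1.8  0.6 -0.7] open 0.0588
yaw rel -0.09783358451952003 tilt [-0.0003  0.    ] q [-0.14  0.23  1.84 -0.    1.08  1.28]
scene corners reg mm [[52.1, 4.4], [-61.6, -17.2], [-98.2, 165.9], [24.5, 191.5]]
```

View pics/top_a.png

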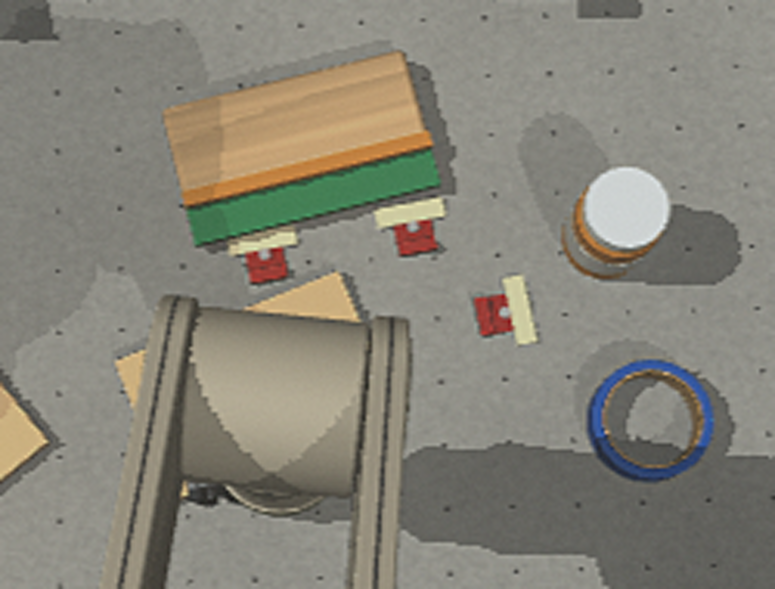

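The panel moved (scene corners put it about 10° off). Its back right corner is near register x = 52, so I'll shift the fingers left to get more turning per advance.

```bash
python3 -m inch '[[0,0,0,-0.2,0,0,80],[0,0,0,-0.25,-0.4,0,80],[0,0,0,-0.25,-0.8,0,80],[0,0,0,-0.2,-0.8,0,80],[0,0,0,-0.1,-0.8,0,80],[0,0,0,0,-0.8,0,80],[0,0,0,0.1,-0.8,0,80],[0,0,0,0.2,-0.8,0,80],[0,0,0,0.3,-0.8,0,80],[0,0,0,0.4,-0.8,0,80],[0,0,0,0.4,-0.8,0,80]]'
python3 - <<'E'
from h import *
where(); look("b")
E
```

```text
time: 5.67
tool_pos: [0.5554, 0.0105, 0.0095]
tool_rot: [0.0, 0.997, 0.076, 0.0]
wrist_force: [-0.4, -0.6, -0.0]
opening: 0.0584
t 5.6667 reg mm [-84.  110.9] z 9.5 F reg [-0.5 -0.6 -0. ] open 0.0584
yaw rel -0.11485038221535941 tilt [ 0.001  -0.0001] q [-0.07  0.25  1.8  -0.    1.09  1.35]
scene corners reg mm [[56.9, -11.0], [-56.5, -19.2], [-73.4, 166.8], [53.3, 178.6]]
```

View pics/scene_b.png

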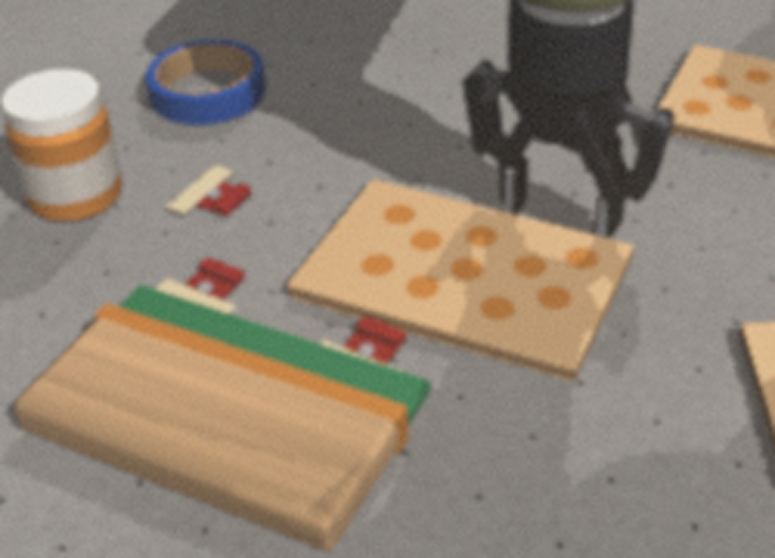

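The panel is now nearly parallel to the stops, with its front edge near the fingers at crop (510,210) and (605,230). Next I'll raise the arm, swing to the left short edge and re-measure on the way.

```bash
python3 - <<'E'
from h import *
plan(-5,225,60,90)
E
```

```text
turn [ 0.    -0.    -1.573] shift [ 1.987 -2.853 -1.267]
```

```bash
python3 -m inch '[[0,0,0,-0.3,0,-0.2,80],[0,0,-0.12,-0.3,0,-1.2,80],[0,0,-0.24,-0.3,-0.8,-1.27,80],[0,0,-0.36,0,-1.6,-1.27,80],[0,0,-0.48,0.3,-2.4,-1.27,80],[0,0,-0.6,1,-2.85,-1.27,80],[0,0,-0.72,1.98,-2.85,-1.27,80],[0,0,-0.84,1.98,-2.85,-1.27,80],[0,0,-0.96,1.98,-2.85,-1.27,80],[0,0,-1.08,1.98,-2.85,-1.27,80],[0,0,-1.2,1.98,-2.85,-1.27,80],[0,0,-1.32,1.98,-2.85,-1.27,80],[0,0,-1.44,1.98,-2.85,-1.27,80],[0,0,-1.573,1.98,-2.85,-1.27,80],[0,0,-1.573,1.98,-2.85,-1.27,80],[0,0,-1.573,1.98,-2.85,-1.27,80]]'
python3 - <<'E'
from h import *
where(); look("c")
E
```

```text
time: 7.1
tool_pos: [0.6153, 0.1353, 0.06]
tool_rot: [0.0, 0.652, 0.758, -0.0]
wrist_force: [-0.0, -0.0, -0.9]
opening: 0.0586
t 7.1 reg mm [ -5.7 225. ] z 60.0 F reg [-0.  -0.  -0.9] open 0.0586
yaw rel 89.83834422969719 tilt [ 0. -0.] q [ 0.14  0.36  1.56 -0.    1.22 -0.02]
top corners reg mm [[44.0, 180.9], [61.1, -10.8], [-59.3, -19.1], [-75.7, 169.3]]
scene corners reg mm [[56.9, -11.0], [-56.5, -19.2], [-73.4, 166.8], [50.3, 179.2]]
```

View pics/top_c.png

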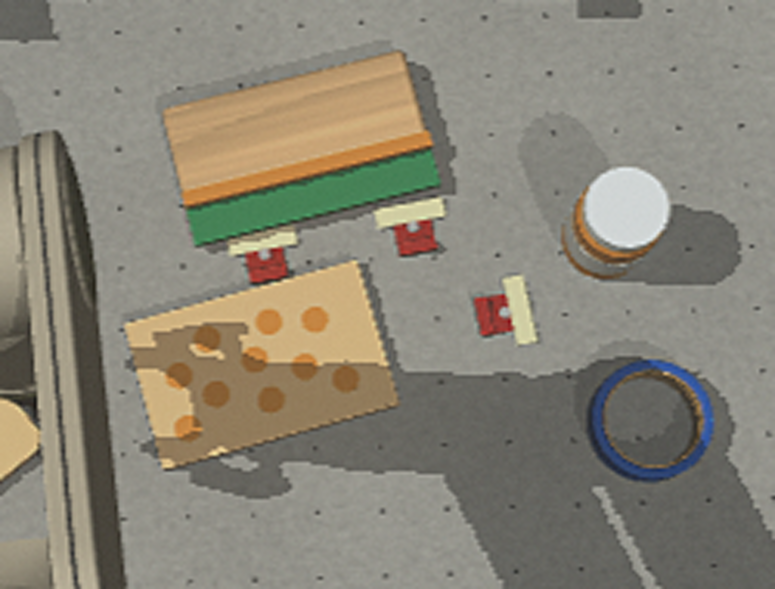

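View pics/scene_c.png

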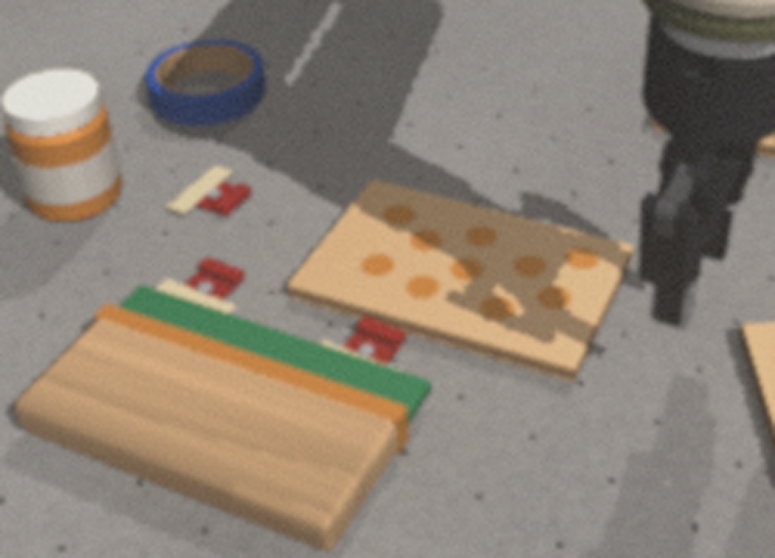

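The top view gives the panel centre at register (-7.5, 80) mm, turned +5°. Pushing its left short edge toward -y with the square two-finger bar will turn out the remaining angle.

```bash
python3 -m inch '[[0,0,0,-0.2,-0.1,0.6,80],[0,0,0,-0.2,-0.1,1.1,80],[0,0,0,-0.2,-0.1,1.26,80],[0,0,0,-0.4,-0.1,1.26,80],[0,0,0,-0.6,-0.1,1.26,80],[0,0,0,-0.7,-0.1,1.26,80],[0,0,0,-0.8,-0.1,1.26,80],[0,0,0,-0.9,-0.1,1.26,80],[0,0,0,-1.0,-0.1,1.26,80],[0,0,0,-1.1,-0.1,1.26,80],[0,0,0,-1.2,-0.1,1.26,80],[0,0,0,-1.3,-0.1,1.26,80],[0,0,0,-1.3,-0.1,1.26,80]]'
python3 - <<'E'
from h import *
where(); look("d")
E
```

```text
time: 8.28
tool_pos: [0.6196, 0.0825, 0.0098]
tool_rot: [0.0, 0.651, 0.759, -0.0]
wrist_force: [0.1, -0.6, -0.4]
opening: 0.0585
t 8.2833 reg mm [ -9.6 172.2] z 9.8 F reg [ 0.  -0.6 -0.4] open 0.0585
yaw rel 89.99532363040437 tilt [ 0.0001 -0.0003] q [ 0.05  0.42  1.6  -0.    1.13 -0.1 ]
top corners reg mm [[45.9, 140.5], [55.5, -26.7], [-65.6, -31.2], [-74.8, 133.1]]
scene corners reg mm [[51.7, -26.6], [-62.8, -30.8], [-73.7, 104.4], [35.5, 164.9]]
```

View pics/top_d.png

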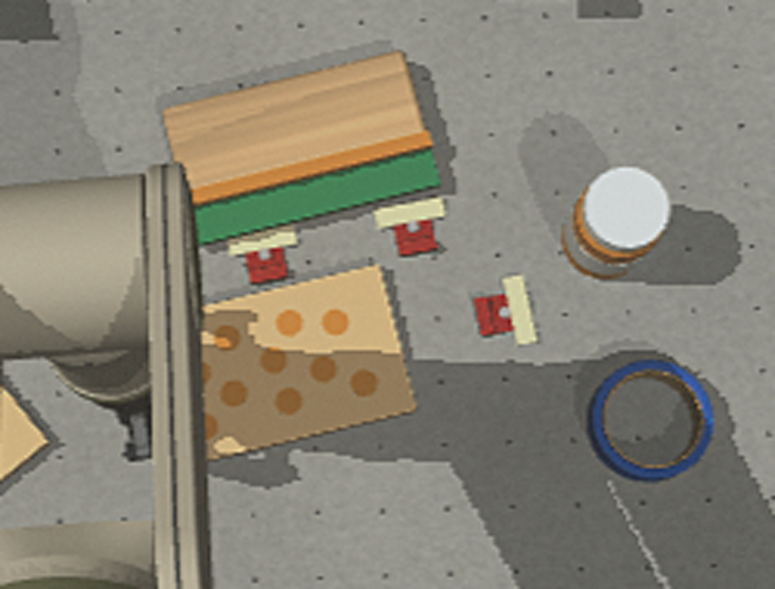

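View pics/scene_d.png

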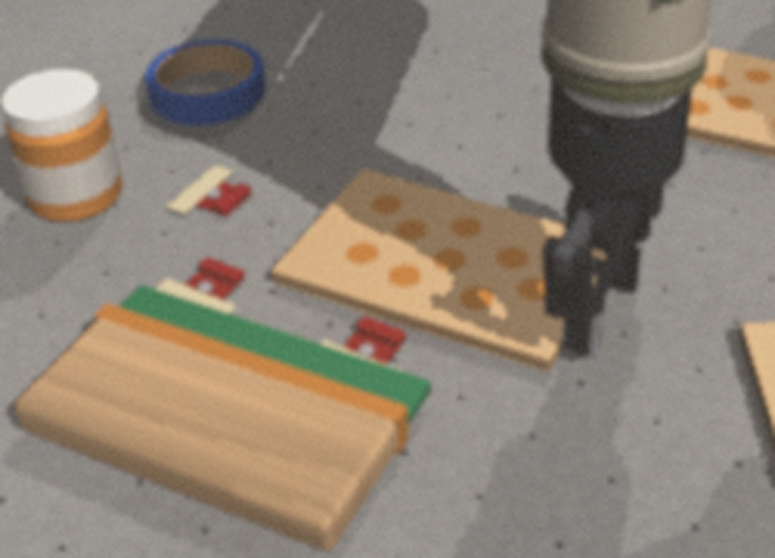

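```bash
python3 -m inch '[[0,0,0,-0.1,0,0,80],[0,0,0,-0.2,0,0,80],[0,0,0,-0.3,0,0,80],[0,0,0,-0.4,0,0,80],[0,0,0,-0.5,0,0,80],[0,0,0,-0.6,0,0,80],[0,0,0,-0.7,0,0,80],[0,0,0,-0.8,0,0,80],[0,0,0,-0.9,0,0,80],[0,0,0,-1.0,0,0,80],[0,0,0,-1.1,0,0,80],[0,0,0,-1.2,0,0,80],[0,0,0,-1.3,0,0,80],[0,0,0,-1.3,0,0,80]]'
python3 - <<'E'
from h import *
where(); look("e")
E
```

```text
time: 9.55
tool_pos: [0.6276, 0.031, 0.0098]
tool_rot: [0.0, 0.651, 0.759, -0.0]
wrist_force: [0.4, -0.2, 0.0]
opening: 0.0587
t 9.55 reg mm [ -9.6 120.1] z 9.8 F reg [ 0.4 -0.2  0. ] open 0.0587
yaw rel 89.99190043499647 tilt [ 0.0002 -0.0004] q [-0.03  0.42  1.59 -0.    1.13 -0.19]
top corners reg mm [[44.1, 69.6], [44.2, -81.4], [-75.8, -78.4], [-75.9, 70.0]]
scene corners reg mm [[44.2, -79.3], [-72.1, -79.3], [-75.7, 56.5], [33.4, 112.8], [52.5, 110.3]]
```

View pics/top_e.png

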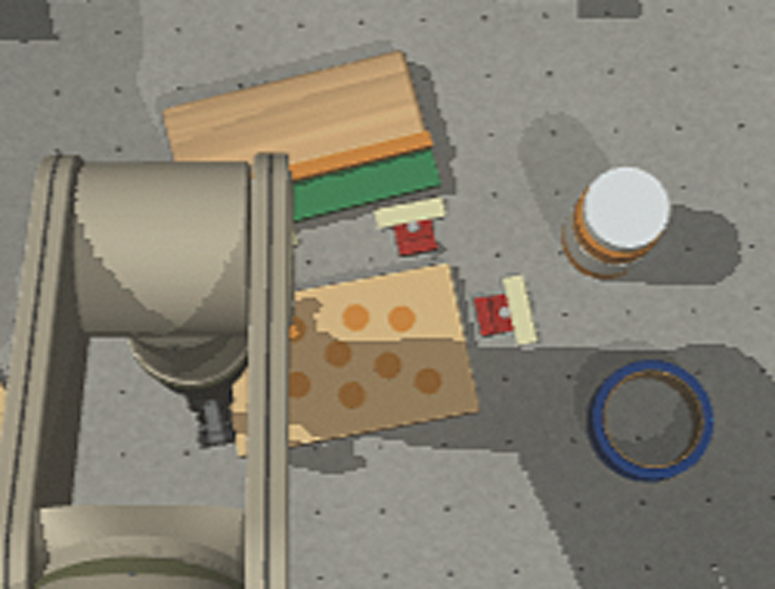

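The panel is square to within about half a degree, with its right edge about 15 mm from the side stop and its back edge about 16 mm from the back stops. I'll push 12 mm more, then move round to the front.

```bash
python3 -m inch '[[0,0,0,-0.1,0,0,80],[0,0,0,-0.2,0,0,80],[0,0,0,-0.3,0,0,80],[0,0,0,-0.3,0,0,80],[0,0,0,-0.3,0,0,80],[0,0,0,0.1,0,0,80],[0,0,0,0.1,0,-0.5,80],[0,0,0,0.1,0,-1.2,80],[0,0,0,0.1,0,-1.2,80]]'
python3 - <<'E'
from h import *
where(); plan(-105,0,50,0)
E
```

```text
time: 10.4
tool_pos: [0.6302, 0.0361, 0.0634]
tool_rot: [0.003, 0.65, 0.76, 0.002]
wrist_force: [0.9, -0.3, 1.4]
opening: 0.059
t 10.4 reg mm [ -6.2 124.7] z 63.4 F reg [ 0.8 -0.4  1.4] open 0.059
yaw rel 90.04787586115415 tilt [ 0.0076 -0.0003] q [-0.02  0.35  1.57 -0.    1.21 -0.18]
turn [ 0.007 -0.005  1.572] shift [-3.115 -2.475  0.322]
```

```bash
python3 -m inch '[[0,0,0.12,-0.4,-0.4,0,80],[0,0,0.24,-0.8,-0.8,0,80],[0,0,0.36,-1.2,-1.2,0,80],[0,0,0.48,-1.6,-1.6,0,80],[0,0,0.6,-2,-2,0,80],[0,0,0.72,-2.4,-2.4,0,80],[0,0,0.84,-3.1,-2.4,0,80],[0,0,0.96,-3.1,-2.4,0,80],[0,0,1.08,-3.1,-2.4,0,80],[0,0,1.2,-3.1,-2.4,0,80],[0,0,1.32,-3.1,-2.4,0,80],[0,0,1.44,-3.1,-2.4,0,80],[0,0,1.57,-3.1,-2.4,0,80],[0,0,1.57,-3.1,-2.4,0,80],[0,0,1.57,-3.1,-2.4,0,80]]'
python3 - <<'E'
from h import *
where(); plan(-105,0,9.5,0); look("f")
E
```

```text
time: 11.65
tool_pos: [0.5511, -0.1014, 0.0578]
tool_rot: [0.0, 0.997, 0.079, 0.0]
wrist_force: [-0.3, 0.1, -0.5]
opening: 0.0585
t 11.65 reg mm [-105.4    0.9] z 57.8 F reg [-0.3  0.1 -0.5] open 0.0585
yaw rel 0.2656950583742462 tilt [ 0.0004 -0.0002] q [-0.27  0.19  1.77 -0.    1.18  1.14]
turn [ 0.    -0.     0.005] shift [0.01  0.023 1.208]
scene corners reg mm [[50.5, -84.5], [-70.2, -91.6], [-72.9, 95.6], [51.3, 101.3]]
```

View pics/scene_f.png

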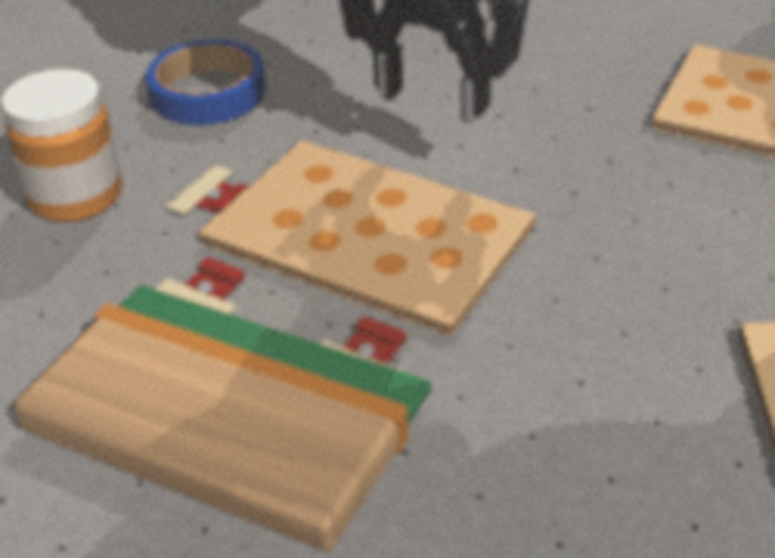

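The panel's right edge is nearly at the side stop and it lies square to the back stops, with the fingers in front. I'll go down and push back.

```bash
python3 -m inch '[[0,0,0.005,0,0,0.7,80],[0,0,0.005,0,0,1.1,80],[0,0,0.005,0,0,1.2,80],[0,0,0.005,0.2,0,1.2,80],[0,0,0.005,0.3,0,1.2,80],[0,0,0.005,0.4,0,1.2,80],[0,0,0.005,0.5,0,1.2,80],[0,0,0.005,0.6,0,1.2,80],[0,0,0.005,0.7,0,1.2,80],[0,0,0.005,0.75,0,1.2,80],[0,0,0.005,0.75,0,1.2,80]]'
python3 -m inch '[[0,0,0,0.03,0,0,80],[0,0,0,0.06,0,0,80],[0,0,0,0.06,0,0,80]]'
python3 - <<'E'
from h import *
where()
E
```

```text
time: 12.67
tool_pos: [0.5813, -0.0967, 0.01]
tool_rot: [0.0, 0.997, 0.075, 0.0]
wrist_force: [0.0, -0.4, -0.5]
opening: 0.0587
time: 12.92
tool_pos: [0.5829, -0.0963, 0.0096]
tool_rot: [-0.0, 0.997, 0.075, -0.0]
wrist_force: [-0.8, -0.4, 0.2]
opening: 0.0586
t 12.9167 reg mm [-73.2   1.1] z 9.6 F reg [-0.9 -0.3  0.2] open 0.0586
yaw rel -0.21673854431744521 tilt [-0.0002  0.0001] q [-0.25  0.34  1.7   0.    1.11  1.17]
```

```bash
python3 -m inch '[[0,0,0,0.03,0,0,80],[0,0,0,0.06,0,0,80],[0,0,0,0.06,0,0,80]]'
python3 -m inch '[[0,0,0,0.03,0,0,80],[0,0,0,0.05,0,0,80],[0,0,0,0.05,0,0,80]]'
```

```text
time: 13.17
tool_pos: [0.5843, -0.0962, 0.0094]
tool_rot: [-0.0, 0.997, 0.075, -0.001]
wrist_force: [-6.5, -2.1, 5.0]
opening: 0.0586
time: 13.42
tool_pos: [0.5844, -0.0962, 0.0092]
tool_rot: [-0.0, 0.997, 0.075, -0.003]
wrist_force: [-15.9, -3.6, 10.8]
opening: 0.0585
```

Contact with the back stops comes at tool x ≈ -71.7 mm, and force rises to 16 N with no further travel. I'll back off, go to the left side and check.

```bash
python3 -m inch '[[0,0,0,-0.3,0,0,80],[0,0,0,-0.6,0,-0.2,80],[0,0,0,-0.6,0,-1.2,80],[0,0,-0.12,-0.6,-0.6,-1.2,80],[0,0,-0.24,-0.6,-1.2,-1.2,80],[0,0,-0.36,-0.6,-1.8,-1.2,80],[0,0,-0.48,0,-2.4,-1.2,80],[0,0,-0.6,0.6,-3,-1.2,80],[0,0,-0.72,1.2,-3.3,-1.2,80],[0,0,-0.84,1.8,-3.3,-1.2,80],[0,0,-0.96,1.8,-3.3,-1.2,80],[0,0,-1.08,1.8,-3.3,-1.2,80],[0,0,-1.2,1.8,-3.3,-1.2,80],[0,0,-1.32,1.8,-3.3,-1.2,80],[0,0,-1.44,1.8,-3.3,-1.2,80],[0,0,-1.57,1.8,-3.3,-1.2,80],[0,0,-1.57,1.8,-3.3,-1.2,80],[0,0,-1.57,1.8,-3.3,-1.2,80]]'
python3 - <<'E'
from h import *
where(); plan(0,130,9.5,90); look("g")
E
```

```text
time: 14.92
tool_pos: [0.6389, 0.0456, 0.0577]
tool_rot: [0.0, 0.654, 0.757, 0.0]
wrist_force: [0.7, -0.7, 0.9]
opening: 0.0588
t 14.9167 reg mm [  3.9 132.8] z 57.7 F reg [ 0.5 -0.8  0.9] open 0.0588
yaw rel 89.53797779810577 tilt [0.0003 0.0001] q [-0.01  0.39  1.53  0.    1.22 -0.15]
turn [ 0.    -0.    -0.008] shift [-0.071 -0.097  1.205]
top corners reg mm [[58.8, 87.1], [59.1, -93.9], [-62.4, -90.8], [-62.7, 87.0]]
scene corners reg mm [[60.3, -89.5], [-60.4, -84.9], [-60.6, 50.1], [-5.2, 101.7], [66.0, 101.0]]
```

View pics/scene_g.png

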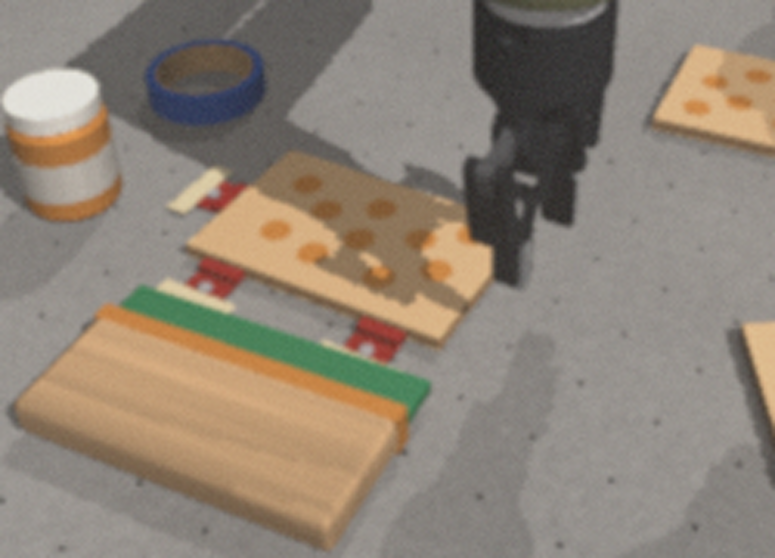

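View pics/top_g.png

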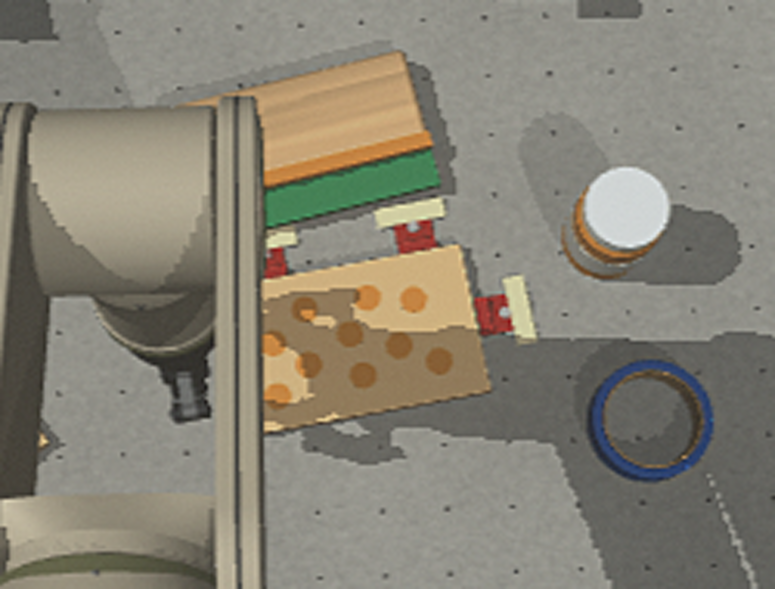

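Back edge is against both back stops; a gap of a few mm remains at the side stop. Now the final sideways push, slowly.

```bash
python3 -m inch '[[0,0,0,0,-0.1,0.7,80],[0,0,0,0,-0.1,1.1,80],[0,0,0,0,-0.1,1.2,80],[0,0,0,-0.2,-0.1,1.2,80],[0,0,0,-0.35,-0.1,1.2,80],[0,0,0,-0.45,-0.1,1.2,80],[0,0,0,-0.55,-0.1,1.2,80],[0,0,0,-0.55,-0.1,1.2,80]]'
python3 -m inch '[[0,0,0,-0.03,0,0,80],[0,0,0,-0.06,0,0,80],[0,0,0,-0.06,0,0,80]]'
python3 -m inch '[[0,0,0,-0.03,0,0,80],[0,0,0,-0.06,0,0,80],[0,0,0,-0.06,0,0,80]]'
python3 - <<'E'
from h import *
where()
E
```

```text
time: 15.68
tool_pos: [0.6391, 0.022, 0.0108]
tool_rot: [0.001, 0.653, 0.757, 0.0]
wrist_force: [0.7, 0.6, 0.6]
opening: 0.0589
time: 15.93
tool_pos: [0.6386, 0.0208, 0.0099]
tool_rot: [0.0, 0.653, 0.758, 0.0]
wrist_force: [0.7, 1.0, 0.0]
opening: 0.0586
time: 16.18
tool_pos: [0.6388, 0.0186, 0.0097]
tool_rot: [-0.0, 0.652, 0.758, 0.0]
wrist_force: [0.9, 0.7, 0.3]
opening: 0.0588
t 16.1833 reg mm [ -0.3 106.1] z 9.7 F reg [1.  0.5 0.3] open 0.0588
yaw rel 89.7468747142544 tilt [0.     0.0002] q [-0.05  0.45  1.55  0.    1.14 -0.2 ]
```

```bash
python3 -m inch '[[0,0,0,-0.03,0,0,80],[0,0,0,-0.06,0,0,80],[0,0,0,-0.06,0,0,80]]'
python3 -m inch '[[0,0,0,-0.03,0,0,80],[0,0,0,-0.05,0,0,80],[0,0,0,-0.05,0,0,80]]'
```

```text
time: 16.43
tool_pos: [0.639, 0.0178, 0.0098]
tool_rot: [-0.001, 0.652, 0.758, 0.001]
wrist_force: [-1.4, 10.2, 2.6]
opening: 0.0587
time: 16.68
tool_pos: [0.639, 0.0177, 0.0097]
tool_rot: [-0.002, 0.652, 0.758, 0.001]
wrist_force: [-3.3, 16.0, 4.0]
opening: 0.0587
```

Side stop contact is firm: 16 N with no further travel. I'll add one last gentle back push to be sure both back stops are still seated.

```bash
python3 -m inch '[[0,0,0,0.3,0,0,80],[0,0,0,0.6,0,-0.2,80],[0,0,0.02,0.6,0,-1.2,80],[0,0,0.14,0.5,-0.6,-1.2,80],[0,0,0.26,0.4,-1.2,-1.2,80],[0,0,0.38,0,-1.8,-1.2,80],[0,0,0.5,-0.6,-2.4,-1.2,80],[0,0,0.62,-1.2,-2.6,-1.2,80],[0,0,0.74,-1.8,-2.6,-1.2,80],[0,0,0.86,-2.4,-2.6,-1.2,80],[0,0,0.98,-2.63,-2.6,-1.2,80],[0,0,1.1,-2.63,-2.6,-1.2,80],[0,0,1.22,-2.63,-2.6,-1.2,80],[0,0,1.34,-2.63,-2.6,-1.2,80],[0,0,1.46,-2.63,-2.6,-1.2,80],[0,0,1.57,-2.63,-2.6,-1.2,80],[0,0,1.57,-2.63,-2.6,-1.2,80],[0,0,1.57,-2.63,-2.6,-1.2,80]]'
python3 - <<'E'
from h import *
where(); plan(-76,0,9.5,0); look("i")
E
```

```text
time: 18.18
tool_pos: [0.5524, -0.1052, 0.0582]
tool_rot: [0.0, 0.997, 0.077, 0.0]
wrist_force: [-0.0, -0.1, -0.5]
opening: 0.0584
t 18.1833 reg mm [-104.7   -3. ] z 58.2 F reg [-0.  -0.1 -0.5] open 0.0584
yaw rel -0.007062789710219989 tilt [ 0.0005 -0.0005] q [-0.28  0.2   1.77 -0.    1.18  1.14]
turn [ 0.001 -0.    -0.   ] shift [ 0.717 -0.076  1.217]
scene corners reg mm [[61.2, -91.3], [-60.5, -93.1], [-60.0, 92.6], [64.7, 98.2]]
```

View pics/scene_i.png

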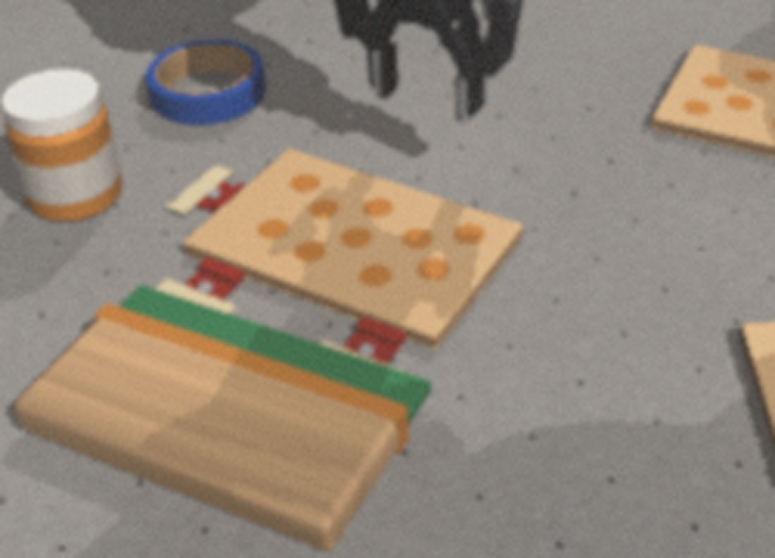

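```bash
python3 -m inch '[[0,0,0,0,0.0,0.7,80],[0,0,0,0,0,1.1,80],[0,0,0,0,0,1.2,80],[0,0,0,0.2,0,1.2,80],[0,0,0,0.4,0,1.2,80],[0,0,0,0.6,0,1.2,80],[0,0,0,0.7,0,1.2,80],[0,0,0,0.74,0,1.2,80],[0,0,0,0.78,0,1.2,80],[0,0,0,0.78,0,1.2,80]]'
python3 -m inch '[[0,0,0,0.03,0,0,80],[0,0,0,0.06,0,0,80],[0,0,0,0.06,0,0,80]]'
python3 - <<'E'
from h import *
where()
E
```

```text
time: 19.12
tool_pos: [0.5836, -0.1007, 0.01]
tool_rot: [0.0, 0.997, 0.075, 0.0]
wrist_force: [-0.9, -0.6, 0.1]
opening: 0.0584
time: 19.37
tool_pos: [0.5848, -0.1004, 0.0095]
tool_rot: [-0.0, 0.997, 0.075, -0.001]
wrist_force: [-3.5, -1.1, 2.0]
opening: 0.0586
t 19.3667 reg mm [-72.   -3.2] z 9.5 F reg [-3.6 -0.5  2. ] open 0.0586
yaw rel -0.21908845758100118 tilt [-0.0015  0.    ] q [-0.26  0.34  1.69 -0.    1.11  1.16]
```

Contact at the same position as before (-72 mm), so the edge was already seated. I'll press once more lightly, then retreat and clear the view.

```bash
python3 -m inch '[[0,0,0,0.03,0,0,80],[0,0,0,0.05,0,0,80],[0,0,0,0.05,0,0,80]]'
python3 -m inch '[[0,0,0,-0.3,0,0,80],[0,0,0,-0.8,0,-0.1,80],[0,0,0,-0.9,0,-1,80],[0,0,0,-1.2,0,-2,80],[0,0,0,-1.6,0.6,-3,80],[0,0,0,-2,1.4,-4,80],[0,0,0,-2.5,2.4,-4,80],[0,0,0,-3,3.4,-4,80],[0,0,0,-3.5,4.4,-4,80],[0,0,0,-4,5.4,-4,80],[0,0,0,-4,6.4,-4,80],[0,0,0,-4,7,-4,80],[0,0,0,-4,7,-4,80],[0,0,0,-4,7,-4,80]]'
python3 - <<'E'
from h import *
where(); look("z")
E
```

```text
time: 19.62
tool_pos: [0.585, -0.1004, 0.0093]
tool_rot: [-0.0, 0.997, 0.075, -0.003]
wrist_force: [-12.8, -2.1, 9.7]
opening: 0.0588
time: 20.78
tool_pos: [0.4702, -0.4033, 0.1691]
tool_rot: [0.0, 0.997, 0.073, -0.0]
wrist_force: [-0.6, 0.7, -0.4]
opening: 0.0586
t 20.7833 reg mm [-231.5 -285.1] z 169.1 F reg [-0.5  0.8 -0.4] open 0.0586
yaw rel -0.42159045393756617 tilt [-0.0001 -0.    ] q [-0.79  0.23  1.52 -0.    1.4   0.63]
top corners reg mm [[58.7, 96.3], [58.4, -96.7], [-61.7, -93.2], [-61.4, 96.4]]
scene corners reg mm [[61.2, -91.3], [-60.5, -93.1], [-60.0, 92.6], [64.7, 98.2]]
```

View pics/top_z.png

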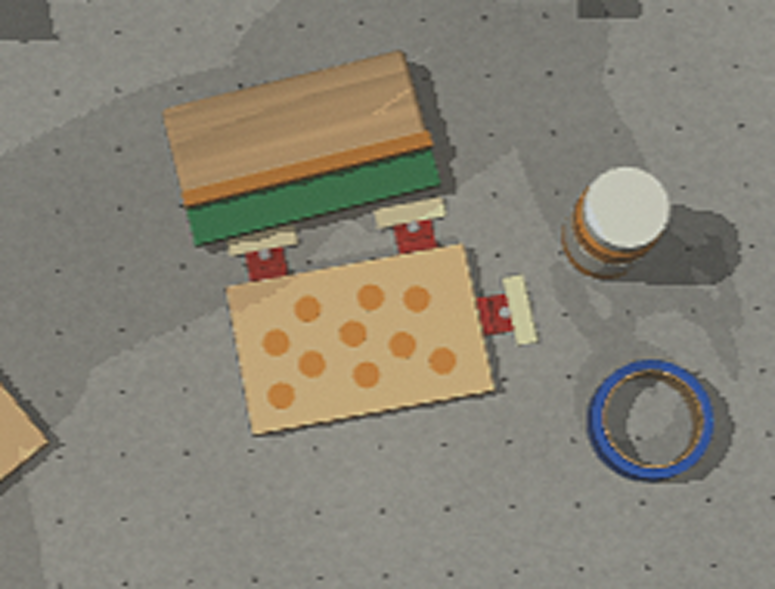

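View pics/scene_z.png

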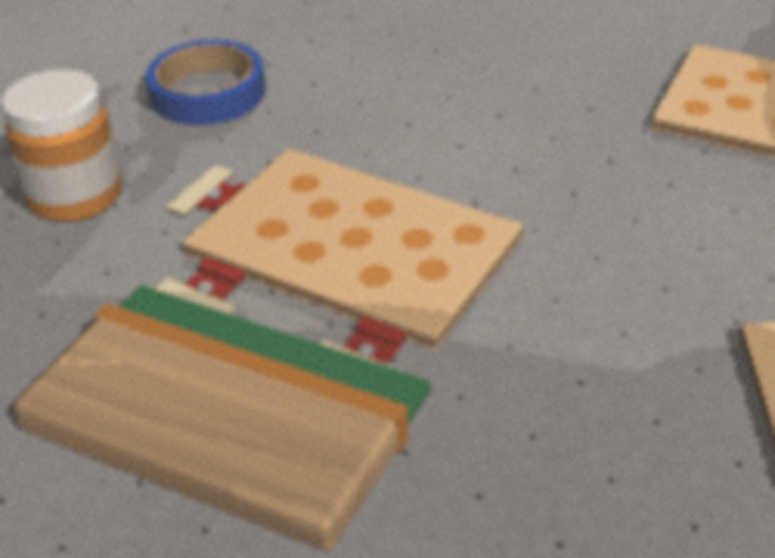

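The clear top crop shows the panel against both back stops, (266,275) and (414,250), and the side stop (483,315), with no gap visible. The jar, tape roll and squeegee are at the same pixels as before. I'll hand in.

```bash
python3 -c "
from station import ctrl
print(ctrl.finish_job())"
```

```text
the job is handed in; nothing more can be done
None
```

The panel is in register and the job is handed in at about 21 s. I picked the right-most of the three look-alikes. I pushed it flat with the half-open fingertips about 3 mm above the bed: toward the back stops, then right, then snug to the back and to the side, with one last light back press.

**Contact:** Each final push stopped moving while the force rose to about 13–16 N. The last back press met the edge within 0.3 mm of where the first did, so the back edge had stayed seated.

**Cameras:** The last pictures, with the arm clear, show no visible gap at any of the three stops. The jar, tape roll and squeegee had not moved.

**Disagreement:** The top view puts the panel's corners within about 2 mm of register. The scene view is off by up to about 5 mm at the back corners, probably because its outline includes the panel's side face. I relied on the contact forces to judge the fit.

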